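# Wedge up the glue press on the craft table

### The job

Three freshly glued slats lie in the small wooden press, and its wedge still sticks out loose. Pick up the brass-headed hammer and tap the wedge's thick end with the hammer's head, sideways into the press, in two or more separate taps, drawing the hammer well clear after the first, until it stops advancing and sits fully home and tight. Touch the press only with the hammer, and finish with the hammer laid down flat on the table, clear of the press.

Things in the scene. Friction and masses are not known exactly. Their poses are not given: they have to be found in the camera images.
- hammer: Brass-headed hammer lying among hand tools, 0.3 kg. Origin: underside of head's middle, z up. Head: round bar along y, 28 mm thick, 90 mm long; two like faces 45 mm either side of origin, centres 14 mm above it. Wooden handle along -x to 170 mm from origin, 18 wide (y), 24 high, middle 14 mm above origin (last 55 mm: 22 by 28). Grip across y, 50 to 60 mm behind origin.
- press: Wooden edge-gluing press, fixed. Origin: centre of underside, z up, yaw within 0.2 rad. Base 200 (x) by 130 (y) by 22 mm; rails up to 65 mm high. From -x to +x: rail, wedge, jaw, three slats, fence. The wedge lies along y, its thick end sticks out past the +y edge; it is driven towards -y.
- wedge_face (a point): Centre of the upright end face of the wedge's thick end, where to strike: 42 mm wide (x), 40 mm high (z), centre 42 mm above the table. Axes as the press's; the face looks to +y. It moves with the wedge: in the press's frame x -58 mm, y 135 mm at joint 0, 90 mm when home.
- wedge (a joint): How far the captive wedge (165 mm long, taper 1:8) is driven in, m: 0 fully out, 0.045 home, where it stops dead as the jaw has closed on the slats; starts at 0 to 0.012. It only slides along its slot, resists with 5 to 7 N and stays where it is left.

How it is judged:
On the way, in this order (a step that is already met when the one before it is completed fails the run):
1. a first tap with the hammer's head moves the wedge by 3 mm or more (contact force between hammer and wedge above 1 N and distance of wedge_face from where it was at the start of the episode above 0.003 m and horizontal distance between hammer and wedge_face below 0.06 m).
2. the hammer is drawn back, its face 20 mm or more clear of the wedge (horizontal distance between hammer and wedge_face above 0.065 m), for 0.1 s.
3. the hammer's head taps again and the wedge is home (within 4 mm) (contact force between hammer and wedge above 1 N and value of joint wedge above 0.041 m and horizontal distance between hammer and wedge_face below 0.06 m).
At the end, for the whole second after the job is handed in: The wedge is home to within 4 mm of its stop, and the hammer lies flat (within 10 degrees) and at rest on the table, not touching the press (value of joint wedge above 0.041 m and height (world z) of hammer below 0.012 m and angle between hammer's own z axis and vertical below 0.17 rad and linear speed of hammer below 0.03 m/s and contact force between hammer and press below 0.2 N).
It fails at once if the arm or gripper itself presses on the press or its wedge (more than 2 N) (contact force between any of the arm, the fingers and press above 2 N).
It also fails if it takes over 48 s, if anything falls off the work surface, if the arm or the gripper's body presses on something with over 40 N, if the wrist force passes 120 N, or if a joint passes its speed limit or range.

### The arm

A 6-joint arm with a two-finger parallel gripper is mounted at the origin on the work surface. World frame = base frame: x ahead of the robot, y to its left, z up, the work surface at z = 0. Lengths are in m, angles in rad, forces in N, time in s.
With the tool pointing down it reaches from about 0.35 to 0.775 m from the base axis. Payload 5.5 kg.
Tool frame: the origin (TCP) lies on the centre line of the jaws, within the pads' length; the fingertips stand 17 mm ahead of it and the grasp point (between the pads) lies 2 mm behind it (bot.tip_extent is the distance from the TCP to the fingertips, in m); z points along the fingers, y is the line along which they close (so a half turn about z gives the same grasp; the last joint's range is limited). The gripper opens to 85 mm and grips with 20 to 120 N. Pads are 22 mm wide; open, the fingers measure 114 mm over their backs; the gripper's body (76 mm by 85 mm) begins 54 mm behind the grasp point. The pads swing forward as they close: fully open they stand 13 mm farther back than shut.
Start: joints at [1.005, 0.313, 0.046, 1.304, 0, 1.431], TCP at [0.238, 0.524, 0.248] pointing down, gripper open.
Joint ranges: [-2.76, 2.76], [-0.86, 1.69], [-1.03, 1.26], [-2.2, 2.34], [-1.47, 1.5], [-3.14, 3.14]. Speed limits (rad/s): [2.57, 2.57, 3.14, 3.14, 3.14, 3.14].

### API

Orientations are given as a unit quaternion [x, y, z, w].
In Python, from cell import bot gives the robot as it stands. The module is installed in compiled form; this text tells all that it offers.
- The arm moves only by the tool arm_command, never from a script. Its argument "steps" is a list of rows, each a list of 5 numbers: the shift along the tool's x, y, z in m, then the turn about the tool's z in degrees, then the opening, from -1 (shut) to 1 (fully open). In form: [[dx, dy, dz, spin, grip], ...]. A call has exactly 10 rows; each row shifts and turns the commanded pose from where the row before left it, along the tool's axes as they then stand; what a row does not reach is not made up. A row lasts 1/8 s, in which the tool goes at most 62.5 mm and 10.7 degrees, less where a joint would pass 70% of its speed; a pose out of reach is approached as far as the arm can. A call is refused whole if a number of a shift passes 0.0625 or a number of a turn 10.7, either way. A call with a gripper value outside its range is refused whole. The fingers move at their own pace and stop on an object; the grip force is fixed at half the most. Time passes only in rows, so rows that do not move let the fingers close, or fill a call up. It gives the time, the measured TCP pose, the force, the opening and the grip force at its end, in the units of the state.
- bot.state(): the state, without advancing time (a new reading comes with each control period).
- bot.capture(name): name is "scene" or "top"; returns the picture (420x560x3 uint8, red, green, blue); there is no depth.
- bot.camera_info(name): a dict with "fov_y" (degrees; the focal length in pixels is half the picture's height over the tangent of half this angle, whatever the lens; pixels are square), "cx", "cy" (the principal point, pixels), "k1" (the pictures are not rectified: a ray, as slopes to the right and down, at radius r is drawn at 1 + k1 r^2 times it, then the intrinsics apply), "camera_from_world" (4x4, takes a point from world to camera coordinates). Camera axes: x right, y up, looking along -z (the intrinsics and any distortion apply to the point x, -y, -z); pixel columns grow to the right and rows downward; lengths in m; the calibration is good to about 2 mm. A picture is of the moment at which its call begins. camera_info takes no time and is no camera call.
- bot.sign_off(): hands the job in; it is judged then, once.
Trained networks look in the newest picture that a camera, given by its name, has taken for a name from the list of things; names that differ only in an ending like _2 or _b are one class to them, and where a whole thing is asked for, a point or a joint stands for the part that bears it (a point fixed in the world has none). Each returns a list of dicts, best first, with "confidence" (0 to 1); they miss things now and then, are a little off and sometimes report something else, mostly with a low value. They report only what shows in the picture. A call takes as long as a camera call.
- bot.cut_out(camera, query): "region" (420x560 bool, what is visible of it) and "xy" ([column, row] in pixels, amid what is visible of it).
- bot.place_of(camera, query): "xy" ([column, row] in pixels: a listed point, or the origin of a listed thing).
The state is a dict: "t": time; "q": joint angles; "joint_vel": joint speeds; "joint_efforts": joint torques, N m; "eef_pos": TCP position; "orientation": TCP orientation; "wrist_force": force on the tool from outside, world axes, zero at the start; "wrist_torque": the same for the moment, N m; "width": finger opening in m; "finger_force": force on a finger pad.
Only numpy, scipy, OpenCV 4.12 (cv2) and the standard library are available. Lean on these libraries where they do the work, as an engineer would, in place of code of your own. Each camera call takes 0.05 s, during which the arm holds its last target. There are 200 camera calls.

## Working session

There is one attempt and no reset: what is moved stays moved. The work goes in short steps, Python scripts to look and compute and a tool call to move; the robot and the scene stay as the last step left them, time stands still between calls to the robot, and variables do not carry over. Pictures are saved under pics/ and viewed, at most 10 in all, crops included, and the job is handed in when it is done.

Besides the shell and the picture viewer there is one more tool, called by a JSON object that holds its "name" and its "arguments", one argument or row to a line. arm_command: Moves the arm, as the interface text tells. Its arguments: {"type":"object","properties":{"steps":{"type":"array","items":{"type":"array","items":{"type":"number"}}}},"required":["steps"]}

```bash
mkdir -p pics
cat > h.py <<'E'
import numpy as np, cv2
from cell import bot
from scipy.optimize import least_squares
from scipy.spatial.transform import Rotation as R
def K(n):
    c=bot.camera_info(n); f=210/np.tan(np.radians(c["fov_y"])/2); return c,f
def proj(n,P):
    c,f=K(n); P=np.atleast_2d(P); M=np.array(c["camera_from_world"])
    p=P@M[:3,:3].T+M[:3,3]; s=np.c_[p[:,0],-p[:,1]]/(-p[:,2:3])
    s=s*(1+c["k1"]*(s**2).sum(1,keepdims=True)); return s*f+[c["cx"],c["cy"]]
def tri(a,b):
    r=least_squares(lambda X:np.r_[proj("scene",X)[0]-a,proj("top",X)[0]-b],[0.5,0,0.03]); return r.x,np.abs(r.fun).max()
def onz(n,xy,z):
    return least_squares(lambda X:proj(n,[X[0],X[1],z])[0]-xy,[0.5,0]).x
E
python3 - <<'E'
from h import *
im={n:bot.capture(n) for n in("scene","top")}
for n in im: cv2.imwrite(f"pics/{n}0.png",im[n][:,:,::-1])
for n in im:
    c=bot.camera_info(n);print(n,c["fov_y"],c["cx"],c["cy"],c["k1"],-np.array(c["camera_from_world"])[:3,:3].T@np.array(c["camera_from_world"])[:3,3])
q={}
for o in("hammer","press","wedge_face"):
    for n in im:
        d=bot.place_of(n,o);print(o,n,[(np.round(e["xy"],1),round(e["confidence"],2)) for e in d[:3]]);q[o,n]=d[0]["xy"] if d else None
    try: print(tri(q[o,"scene"],q[o,"top"]))
    except Exception as e: print(e)
for n in im:
    d=bot.cut_out(n,"hammer");
    for e in d[:2]: print(n,e["confidence"],e["xy"],e["region"].sum())
s=bot.state();print(s["t"],s["eef_pos"],s["orientation"],s["width"])
E
```

```text
scene 55.69274591917906 289.7694737808129 209.11873399125565 0.014896127392250984 [1.00662713 0.51180545 0.48672093]
top 50.55791420691395 284.7212621194588 207.91507853237405 -0.10145415893971786 [0.44384122 0.08744377 0.88506588]
hammer scene [(array([332.8, 234.6]), 0.77)]
hammer top [(array([244.4, 242.2]), 0.7), (array([395.3, 246.1]), 0.2)]
(array([0.5334641 , 0.16556198, 0.00643994]), np.float64(0.1938301044346531))
press scene [(array([189.7, 162.6]), 0.69)]
press top [(array([451.8, 222.4]), 0.95)]
(array([ 0.56888663, -0.25909782, -0.00394196]), np.float64(1.526770611004963))
wedge_face scene [(array([332.7, 235. ]), 0.62), (array([241.8, 152.2]), 0.56)]
wedge_face top [(array([397.5, 243.4]), 0.81)]
(array([ 0.45702004, -0.08305207, -0.15628684]), np.float64(59.277576463850664))
scene 0.84 [347.9, 222.9] 1521
top 0.87 [243.5, 257.1] 1601
0.5 [0.23753023 0.52367822 0.2483256 ] [2.11286728e-01 9.77424123e-01 4.02803188e-05 1.64670267e-05] 0.08546353291592441
```

View pics/scene0.png

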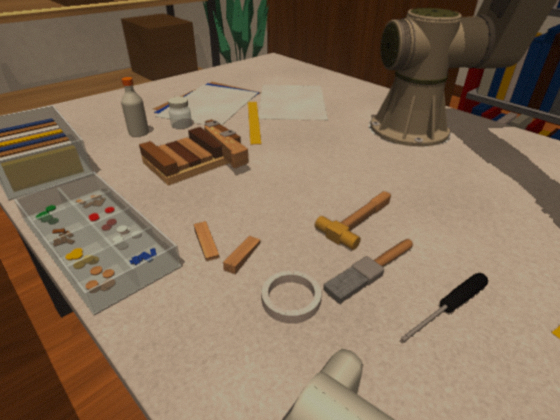

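View pics/top0.png

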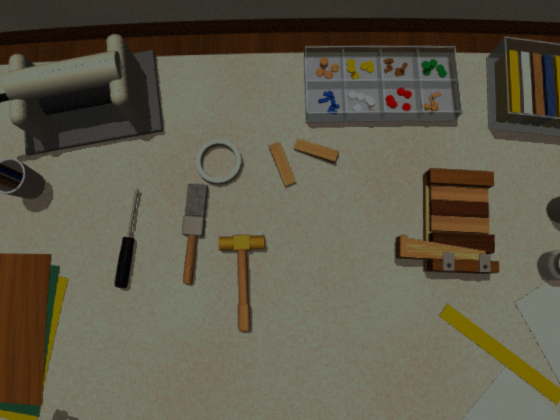

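The scene view shows the hammer head at about (337,232) with its handle running to (390,198). The press is at (193,150) and the wedge end at (240,155). In the top view the head is at (242,242), the handle end at (244,328) and the wedge's thick end at (398,247), so both yaws are near 0.

```bash
cat >> h.py <<'E'
def fitham(x0,views=("scene","top")):
    # silhouette fit of hammer: project box/cyl hull vs region by IoU-like chamfer of sampled area
    from scipy.optimize import minimize
    t=np.linspace(0,2*np.pi,16,endpoint=False)
    head=np.array([[14*np.cos(a),y,14+14*np.sin(a)] for a in t for y in(-45,45)])
    bx=lambda x0,x1,w,h:np.array([[x,y,14+z] for x in(x0,x1) for y in(-w,w) for z in(-h,h)])
    parts=[head,bx(-115,0,9,12),bx(-170,-115,11,14)]
    m={n:bot.cut_out(n,"hammer")[0]["region"] for n in views if bot.capture(n) is not None}
    def cost(v):
        c,s=np.cos(v[3]),np.sin(v[3]); Rz=np.array([[c,-s,0],[s,c,0],[0,0,1]]); o=0
        for n in m:
            im=np.zeros((420,560),np.uint8)
            for p in parts:
                q=proj(n,p/1000@Rz.T+v[:3]); cv2.fillConvexPoly(im,cv2.convexHull((q*16).round().astype(np.int32)),1,shift=4)
            o+=1-(m[n]&(im>0)).sum()/(m[n]|(im>0)).sum()
        return o
    sx=np.vstack([x0]+[np.array(x0)+d for d in np.diag([.01,.01,.01,.08])])
    r=minimize(cost,x0,method="Nelder-Mead",options=dict(initial_simplex=sx,xatol=1e-4,fatol=1e-4,maxiter=400)); return r.x,r.fun
E
python3 - <<'E'
from h import *
print(fitham([.533,.165,0.0,0.0]))
w=[]
for o in("wedge_face","press"):
    A=[];B=[]
    for k in range(3):
        for n in("scene","top"):
            bot.capture(n)
            for e in bot.place_of(n,o):
                if o=="wedge_face" and n=="scene" and e["xy"][0]>300: continue
                (A if n=="scene" else B).append(e["xy"]);break
    print(o,np.round(A,1).tolist(),np.round(B,1).tolist());print(tri(np.mean(A,0),np.mean(B,0)))
print(proj("top",[[.57,-.259,0]]))
print(R.from_quat(bot.state()["orientation"]).as_matrix().round(3))
im=bot.capture("top")[150:290,370:520];cv2.imwrite("pics/pt.png",cv2.resize(im[:,:,::-1],None,fx=5,fy=4.2857,interpolation=cv2.INTER_CUBIC)[:600])
im=bot.capture("scene")[100:190,130:260];cv2.imwrite("pics/ps.png",cv2.resize(im[:,:,::-1],None,fx=6,fy=6,interpolation=cv2.INTER_CUBIC))
E
```

```text
(array([ 0.53233153,  0.16922881, -0.00201158,  0.00730732]), np.float64(0.347405461885924))
wedge_face [[237.5, 157.1], [240.6, 157.6], [239.8, 155.2]] [[396.6, 243.2], [395.2, 245.2], [396.6, 245.2]]
(array([ 0.52001592, -0.12582574,  0.04956709]), np.float64(0.7586885076076726))
press [[190.6, 158.9], [191.2, 158.6], [190.1, 159.3]] [[450.5, 220.4], [451.5, 221.2], [450.1, 223.7]]
(array([ 0.56860549, -0.25206771,  0.00895408]), np.float64(1.6733632780353105))
[[453.2738142  220.52675488]]
[[-0.911  0.413  0.   ]
 [ 0.413  0.911  0.   ]
 [-0.     0.    -1.   ]]
```

View pics/pt.png

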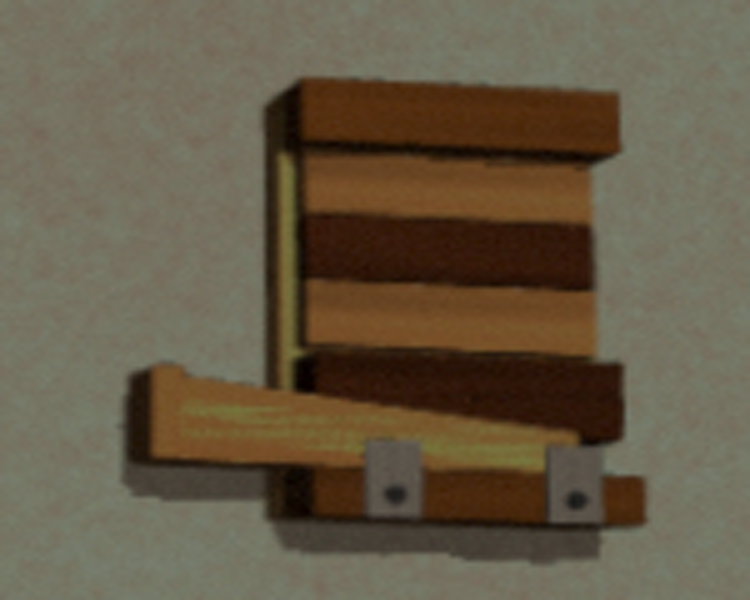

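View pics/ps.png

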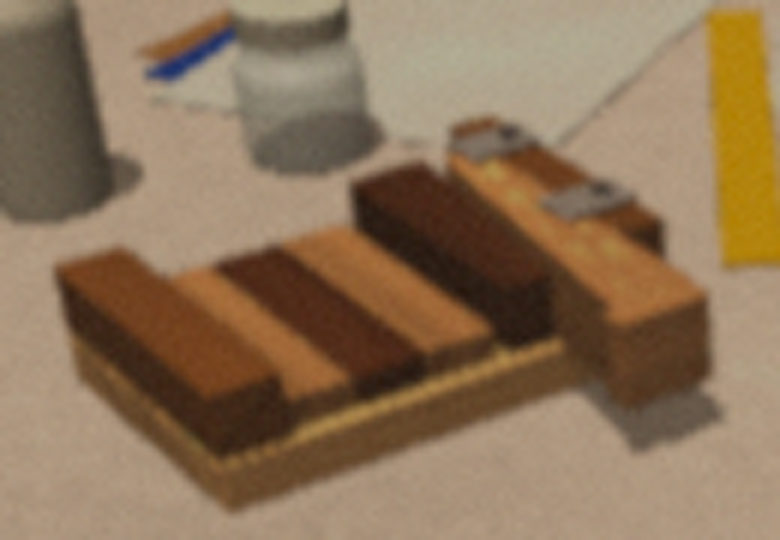

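The top crop shows the wedge's top face corners at full-image (400,236.5) and (400.4,257.3), and the fence's top edge from (430.4,168.2) to (493.6,171.7). In the scene crop the end-face corners are (232,154.2), (248,148.8), (233.7,167.5) and (248,161.7).

Run:
```python
from h import *
a=tri([232,154.2],[400,236.5]);b=tri([248,148.8],[400.4,257.3]);print(a,b)
sc=np.array([[232,154.2],[248,148.8],[233.7,167.5],[248,161.7]])
# fit face with scene 4 + top 2, params x,y,yaw at known z 22..62
def f(v):
    c,s=np.cos(v[2]),np.sin(v[2]);P=np.array([[v[0]+d*c,v[1]+d*s,z] for z in(.062,.022) for d in(.021,-.021)])
    return np.r_[(proj("scene",P)-sc).ravel(),(proj("top",P[:2])-[[400,236.5],[400.4,257.3]]).ravel()]
r=least_squares(f,[.52,-.126,0]);print(r.x,r.fun.round(1))
l,q=onz("top",[430.4,168.2],.065),onz("top",[493.6,171.7],.065);print(l,q,"yaw",np.arctan2(-(l-q)[0],(l-q)[1]))
for v,p in(((430.4,166.6),(495,171)),):pass
l,q=onz("top",[370+152/5,150+460/4.2857],.062),onz("top",[370+365/5,150+468/4.2857],.062);print(l,q,"wedge lower edge yaw",np.arctan2(-(l-q)[0],(l-q)[1]))
# hammer: head & handle axis from top
bot.capture("top");m=bot.cut_out("top","hammer")[0]["region"];v,u=np.nonzero(m)
for lo,hi in((275,290),(290,303),(308,326)):
    k=(v>=lo)&(v<hi);print(onz("top",[u[k].mean(),v[k].mean()],.02))
k=(v<249);print(u[k].min(),u[k].max(),v.min(),v.max(),onz("top",[(u[k].min()+u[k].max())/2,242.5],.02))
```

```text
(array([ 0.53450403, -0.13212787,  0.05829875]), np.float64(0.9986792948367054)) (array([ 0.49406547, -0.12893939,  0.05953793]), np.float64(0.12915834691574446))
[ 0.51438335 -0.13022438 -0.05232767] [ 0.8 -1.  -0.  -1.1  0.2  1.3  0.6  1.3  0.6 -1.3  0.4  0.3]
[ 0.66337322 -0.19710036] [ 0.65515891 -0.32331454] yaw -0.06499066188830738
[ 0.49399525 -0.12843991] [ 0.4885476  -0.20918151] wedge lower edge yaw -0.06736807587158058
[0.45491938 0.16763735]
[0.4281932  0.16862695]
[0.38981223 0.16678158]
218 264 234 331 [0.53135985 0.17132579]
```

{"name": "arm_command", "arguments": {
  "steps": [
    [0, 0, 0, -8.4, 1],
    [0, 0, 0, -8.4, 1],
    [0, 0, 0, -8.4, 1],
    [-0.026, -0.04, 0.012, 0, 1],
    [-0.026, -0.04, 0.012, 0, 1],
    [-0.026, -0.04, 0.012, 0, 1],
    [-0.026, -0.04, 0.012, 0, 1],
    [-0.026, -0.04, 0.012, 0, 1],
    [-0.026, -0.04, 0.012, 0, 1],
    [-0.026, -0.04, 0.012, 0, 1]
  ]
}}

```text
t: 3.35
eef_pos: [0.4243, 0.245, 0.1642]
orientation: [-0.007, 1.0, 0.0, 0.0]
wrist_force: [0.4, 1.1, -0.2]
width: 0.0857
finger_force: 0.0
```

```bash
cat >> h.py <<'E'
def pose():
    s=bot.state();M=R.from_quat(s["orientation"]).as_matrix();p=np.array(s["eef_pos"])
    print("t",round(s["t"],2),"p",p.round(4),"ty deg",round(np.degrees(np.arctan2(M[1,1],M[0,1])),2),"tz",M[:,2].round(3),"F",np.round(s["wrist_force"],1),"w",round(s["width"],4),"ff",np.round(s["finger_force"],1),"q6",round(s["q"][5],2));return p,M
def go(x,y,z):
    p,M=pose();print("tool delta",(M.T@(np.array([x,y,z])-p)).round(4))
E
python3 -c "
from h import *
go(.477,.168,.021)"
```

```text
t 3.35 p [0.4243 0.245  0.1642] ty deg 90.81 tz [ 0.001  0.    -1.   ] F [ 0.4  1.1 -0.2] w 0.0857 ff 0.0 q6 0.35
tool delta [-0.0515 -0.0778  0.1432]
```

{"name": "arm_command", "arguments": {
  "steps": [
    [-0.026, -0.039, 0.02, 0, 1],
    [-0.0255, -0.0388, 0.02, 0, 1],
    [0, 0, 0.03, 0, 1],
    [0, 0, 0.03, 0, 1],
    [0, 0, 0.025, 0, 1],
    [0, 0, 0.018, 0, 1],
    [0, 0, 0, 0, 1],
    [0, 0, 0, 0, -1],
    [0, 0, 0, 0, -1],
    [0, 0, 0, 0, -1]
  ]
}}

```text
t: 4.6
eef_pos: [0.4766, 0.1694, 0.0221]
orientation: [-0.007, 1.0, 0.0, 0.001]
wrist_force: [0.4, 0.4, -0.7]
width: 0.0321
finger_force: 0.0
```

{"name": "arm_command", "arguments": {
  "steps": [
    [0, 0, 0, 0, -1],
    [0, 0, 0, 0, -1],
    [0, 0, -0.01, 0, -1],
    [0, 0, -0.02, 0, -1],
    [0, 0, -0.02, 0, -1],
    [0, 0, -0.02, 0, -1],
    [0, 0, -0.02, 0, -1],
    [0, 0, -0.01, 0, -1],
    [0, 0, 0, 0, -1],
    [0, 0, 0, 0, -1]
  ]
}}

```text
t: 5.85
eef_pos: [0.4753, 0.1691, 0.1205]
orientation: [-0.007, 1.0, -0.0, -0.001]
wrist_force: [0.5, -0.4, -3.3]
width: 0.0166
finger_force: 58.6
```

Run:
```python
from h import *
p,M=pose()
r=fitham([p[0]+.055,p[1],p[2]-.019,.015]);print(r)
print(proj("top",[r[0][:3]]),proj("scene",[r[0][:3]]))
a=bot.capture("scene")[120:300,230:470];cv2.imwrite("pics/g.png",cv2.resize(a[:,:,::-1],None,fx=3,fy=3))
```

```text
t 5.85 p [0.4753 0.1691 0.1205] ty deg 90.8 tz [-0.002 -0.    -1.   ] F [ 0.5 -0.4 -3.3] w 0.0166 ff 58.6 q6 0.17
(array([0.53220864, 0.16925173, 0.09920868, 0.03375571]), np.float64(1.2658096241657886))
[[237.84473034 237.57705512]] [[339.74609759 194.50482991]]
```

View pics/g.png

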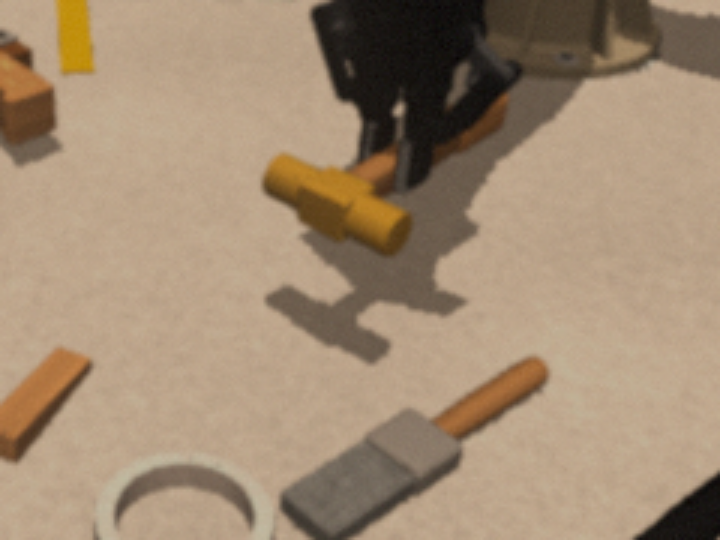

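The hammer is held level, with its head at crop (337,205), and clear of the table. Next I align it with the press and approach.

{"name": "arm_command", "arguments": {
  "steps": [
    [0, 0, 0, 4.5, -1],
    [0, -0.03, 0.005, 0, -1],
    [0, -0.04, 0.01, 0, -1],
    [0, -0.04, 0.015, 0, -1],
    [0, -0.04, 0.015, 0, -1],
    [0, -0.03, 0.015, 0, -1],
    [0, -0.02, 0.01, 0, -1],
    [0, 0, 0, 0, -1],
    [0, 0, 0, 0, -1],
    [0, 0, 0, 0, -1]
  ]
}}

```text
t: 7.35
eef_pos: [0.4636, -0.0297, 0.0517]
orientation: [0.032, 0.999, 0.0, 0.0]
wrist_force: [-0.2, -1.5, -2.7]
width: 0.0167
finger_force: 59.1
```

Run:
```python
from h import *
go(.463,-.031,.05)
a=bot.capture("scene")[110:230,180:340];b=bot.capture("top")[180:300,320:480]
cv2.imwrite("pics/a.png",cv2.resize(np.hstack([a,b])[:,:,::-1],None,fx=2.5,fy=2.5,interpolation=cv2.INTER_CUBIC))
```

```text
t 7.35 p [ 0.4636 -0.0297  0.0517] ty deg 86.37 tz [ 0.001  0.    -1.   ] F [-0.2 -1.5 -2.7] w 0.0167 ff 59.1 q6 -0.17
tool delta [ 0.0005 -0.0013  0.0017]
```

View pics/a.png

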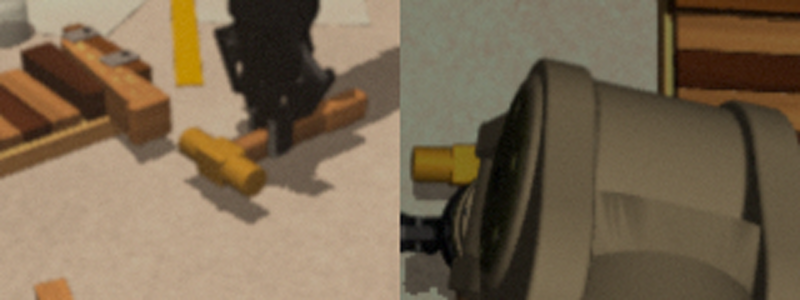

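The scene half shows the head's axis in line with the wedge face: face at (137,118), near head end at (190,143). The arm hides the press in the top half. Now the first tap.

{"name": "arm_command", "arguments": {
  "steps": [
    [0, -0.01, 0.0015, 0, -1],
    [0, -0.015, 0, 0, -1],
    [0, -0.01, 0, 0, -1],
    [0, -0.006, 0, 0, -1],
    [0, -0.006, 0, 0, -1],
    [0, -0.006, 0, 0, -1],
    [0, -0.006, 0, 0, -1],
    [0, -0.006, 0, 0, -1],
    [0, 0, 0, 0, -1],
    [0, 0, 0, 0, -1]
  ]
}}

```text
t: 8.7
eef_pos: [0.4588, -0.0947, 0.0497]
orientation: [0.032, 0.999, 0.0, -0.0]
wrist_force: [-0.6, 3.7, -2.8]
width: 0.0168
finger_force: 59.4
```

Run:
```python
from h import *
pose()
a=bot.capture("scene")[110:230,160:320]
cv2.imwrite("pics/b.png",cv2.resize(a[:,:,::-1],None,fx=4,fy=4,interpolation=cv2.INTER_CUBIC))
```

```text
t 8.7 p [ 0.4588 -0.0947  0.0497] ty deg 86.34 tz [-0.     0.001 -1.   ] F [-0.6  3.7 -2.8] w 0.0168 ff 59.4 q6 -0.31
```

View pics/b.png

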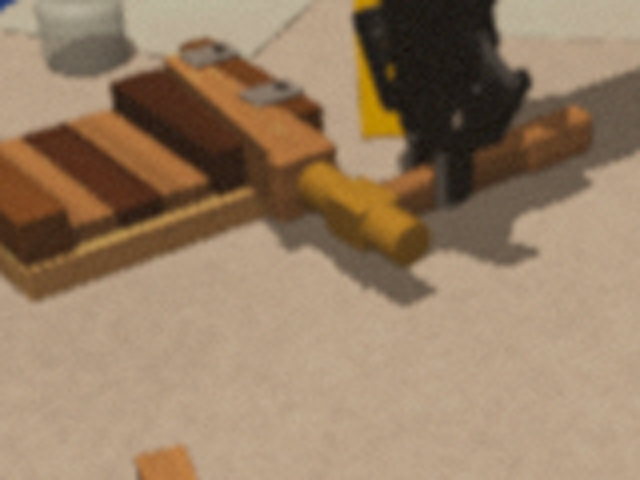

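The head presses on the middle of the wedge face at (305,185), and the wedge has moved in. Now I draw back about 45 mm and pause.

{"name": "arm_command", "arguments": {
  "steps": [
    [0, 0.015, 0, 0, -1],
    [0, 0.015, 0, 0, -1],
    [0, 0.015, 0, 0, -1],
    [0, 0, 0, 0, -1],
    [0, 0, 0, 0, -1],
    [0, 0, 0, 0, -1],
    [0, -0.02, 0, 0, -1],
    [0, -0.015, 0, 0, -1],
    [0, -0.01, 0, 0, -1],
    [0, -0.005, 0, 0, -1]
  ]
}}

```text
t: 10.0
eef_pos: [0.4586, -0.0999, 0.0498]
orientation: [0.032, 0.999, 0.001, 0.0]
wrist_force: [1.2, 5.3, -0.9]
width: 0.0165
finger_force: 59.7
```

{"name": "arm_command", "arguments": {
  "steps": [
    [0, -0.004, 0, 0, -1],
    [0, -0.004, 0, 0, -1],
    [0, -0.003, 0, 0, -1],
    [0, -0.002, 0, 0, -1],
    [0, -0.002, 0, 0, -1],
    [0, 0, 0, 0, -1],
    [0, 0, 0, 0, -1],
    [0, 0, 0, 0, -1],
    [0, 0, 0, 0, -1],
    [0, 0, 0, 0, -1]
  ]
}}

```text
t: 11.25
eef_pos: [0.4576, -0.1146, 0.0498]
orientation: [0.032, 0.999, 0.001, -0.0]
wrist_force: [0.1, 5.5, -0.9]
width: 0.0165
finger_force: 59.7
```

Still sliding under about 6 N, so I push on in small steps.

{"name": "arm_command", "arguments": {
  "steps": [
    [0, -0.001, 0, 0, -1],
    [0, -0.001, 0, 0, -1],
    [0, -0.001, 0, 0, -1],
    [0, -0.001, 0, 0, -1],
    [0, -0.001, 0, 0, -1],
    [0, -0.001, 0, 0, -1],
    [0, 0, 0, 0, -1],
    [0, 0, 0, 0, -1],
    [0, 0, 0, 0, -1],
    [0, 0, 0, 0, -1]
  ]
}}

```text
t: 12.5
eef_pos: [0.4567, -0.1167, 0.0496]
orientation: [0.03, 1.0, 0.005, -0.0]
wrist_force: [1.7, 17.8, 3.5]
width: 0.0169
finger_force: 62.1
```

{"name": "arm_command", "arguments": {
  "steps": [
    [0, -0.001, 0, 0, -1],
    [0, -0.001, 0, 0, -1],
    [0, -0.001, 0, 0, -1],
    [0, 0, 0, 0, -1],
    [0, 0, 0, 0, -1],
    [0, 0, 0, 0, -1],
    [0, 0, 0, 0, -1],
    [0, 0, 0, 0, -1],
    [0, 0, 0, 0, -1],
    [0, 0, 0, 0, -1]
  ]
}}

```text
t: 13.75
eef_pos: [0.4561, -0.1174, 0.0494]
orientation: [0.029, 1.0, 0.007, -0.0]
wrist_force: [1.3, 26.2, 5.6]
width: 0.0166
finger_force: 65.7
```

Run:
```python
from h import *
pose()
a=bot.capture("scene")[110:230,160:320]
cv2.imwrite("pics/c.png",cv2.resize(a[:,:,::-1],None,fx=4,fy=4,interpolation=cv2.INTER_CUBIC))
```

```text
t 13.75 p [ 0.4561 -0.1174  0.0494] ty deg 86.7 tz [-0.     0.014 -1.   ] F [ 1.3 26.2  5.6] w 0.0166 ff 65.7 q6 -0.37
```

View pics/c.png

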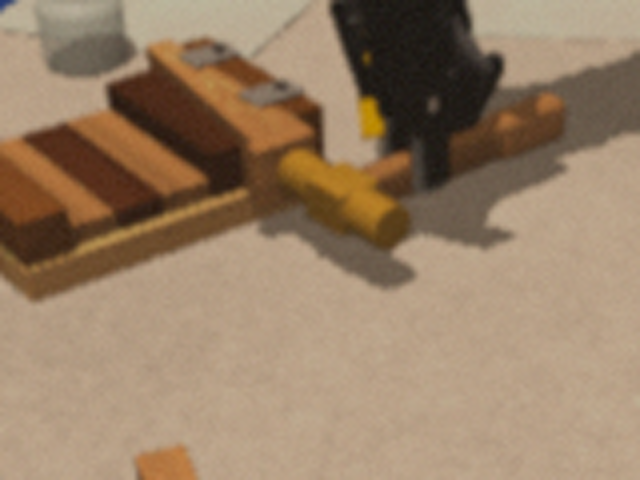

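The wedge has stopped dead: 26 N with no advance, and its thin end now pokes out past the jaw at (160,45). I'll draw back and lay the hammer down.

{"name": "arm_command", "arguments": {
  "steps": [
    [0, 0.01, 0, 0, -1],
    [0, 0.02, 0, 0, -1],
    [0, 0.03, 0, 0, -1],
    [0, 0.03, 0, 0, -1],
    [0, 0.03, 0, 0, -1],
    [0, 0.02, 0, 0, -1],
    [0, 0.01, 0.008, 0, -1],
    [0, 0, 0.008, 0, -1],
    [0, 0, 0.005, 0, -1],
    [0, 0, 0, 0, -1]
  ]
}}

```text
t: 15.05
eef_pos: [0.4662, 0.0248, 0.0281]
orientation: [0.033, 0.999, -0.0, -0.001]
wrist_force: [-0.4, 0.2, -3.0]
width: 0.0167
finger_force: 59.4
```

{"name": "arm_command", "arguments": {
  "steps": [
    [0, 0, 0.002, 0, -1],
    [0, 0, 0.002, 0, -1],
    [0, 0, 0.001, 0, -1],
    [0, 0, 0.001, 0, -1],
    [0, 0, 0, 0, -1],
    [0, 0, 0, 0, -1],
    [0, 0, 0, 0, -1],
    [0, 0, 0, 0, -1],
    [0, 0, 0, 0, -1],
    [0, 0, 0, 0, -1]
  ]
}}

```text
t: 16.3
eef_pos: [0.4667, 0.0255, 0.0228]
orientation: [0.032, 0.999, 0.0, 0.0]
wrist_force: [0.4, 0.2, -2.9]
width: 0.0169
finger_force: 59.4
```

{"name": "arm_command", "arguments": {
  "steps": [
    [0, 0, 0.001, 0, -1],
    [0, 0, 0, 0, -1],
    [0, 0, 0, 0, -0.4],
    [0, 0, 0, 0, 0],
    [0, 0, 0, 0, 0.5],
    [0, 0, 0, 0, 1],
    [0, 0, 0, 0, 1],
    [0, 0, -0.01, 0, 1],
    [0, 0, -0.03, 0, 1],
    [0, 0, -0.04, 0, 1]
  ]
}}

```text
t: 17.55
eef_pos: [0.466, 0.0256, 0.1025]
orientation: [0.032, 0.999, 0.0, -0.001]
wrist_force: [1.3, -0.2, 0.6]
width: 0.0855
finger_force: 0.0
```

{"name": "arm_command", "arguments": {
  "steps": [
    [0.02, 0.04, -0.04, 0, 1],
    [0.02, 0.05, -0.02, 0, 1],
    [0, 0.06, 0, 0, 1],
    [0, 0.06, 0, 0, 1],
    [0, 0.06, 0, 0, 1],
    [0, 0.06, 0, 0, 1],
    [0, 0.02, 0, 0, 1],
    [0, 0, 0, 0, 1],
    [0, 0, 0, 0, 1],
    [0, 0, 0, 0, 1]
  ]
}}

```text
t: 18.8
eef_pos: [0.4495, 0.3759, 0.1621]
orientation: [0.033, 0.999, -0.0, -0.0]
wrist_force: [0.2, 0.4, -0.7]
width: 0.0855
finger_force: 0.0
```

Run:
```python
from h import *
pose()
print(fitham([.524,.024,0,-.06]))
a=bot.capture("scene")[100:250,150:350];b=bot.capture("top")[180:330,320:520]
cv2.imwrite("pics/d.png",cv2.resize(np.hstack([a,b])[:,:,::-1],None,fx=2,fy=2,interpolation=cv2.INTER_CUBIC))
```

```text
t 18.8 p [0.4495 0.3759 0.1621] ty deg 86.2 tz [-0. -0. -1.] F [ 0.2  0.4 -0.7] w 0.0855 ff 0.0 q6 0.63
(array([ 5.23370125e-01,  2.28247282e-02,  9.36938360e-05, -4.20517851e-02]), np.float64(0.2705130690446189))
```

View pics/d.png

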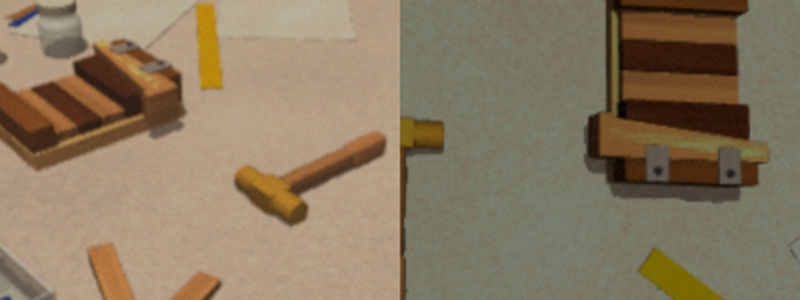

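The hammer lies flat on the table with its head at (270,190), well clear of the press. The wedge is home, its thick end about 21 px further in than at the start.

```bash
python3 -c "
from cell import bot
print(bot.sign_off())"
```

```text
the job is handed in; nothing more can be done
None
```

I drove the wedge home in two taps, drawing the hammer about 45 mm clear after the first; it stopped dead at 26 N, the hammer lies flat on the table clear of the press, and I handed the job in at about 19 s with no verdict returned.

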